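# Slide the toy box round the corner lane, bed it on the end stop and shut the gate

## Task

Slide the small pink-lidded box along its lane and round the bend, keeping it down on the lane and never forcing it against the rails (stay under 8 N), until it meets the rubber pad of the yellow end stop; bed it there with a light press (about 5 N, held for half a second, never as much as 10 N) and leave it standing against the pad. Then swing the red gate fully shut behind the box and leave everything else on the table where it is.

Things in the scene. Friction and masses are not known exactly. Their poses are not given: they have to be found in the camera images.
- box: Clear toy box, 70 long (x) x 40 wide (y) x 24 high, upright edges rounded to 8 mm radius, pink lid, 0.4 to 0.8 kg, loose in the lane. Origin: centre of its underside; +x points forwards, the way it must travel. A rigid round black post, 16 mm across and 38 tall, stands on the middle of the lid. Slides with friction of 0.2 to 0.3 (drag 1 to 2.3 N); pushed hard high on the post it tips.
- box_post (a point): Centre of the top of the box's grip post, 62 mm above the box's underside, on its upright centre line.
- track: The lane's brown board, 345 x 350 x 8 mm, fixed; its top, the lane floor, is at z = 8 mm. Origin: on the table at the centre of the bend's quarter circle; z up. In its axes (mm) the lane's centre line runs along +y at x = -94 (y from -185 to 0), turns right round a quarter circle of radius 94 about the origin to (0, 94), then runs along +x at y = 94 (x from 0 to 200).
- rails: Aluminium guide rails of the lane, fixed on the board; same origin and axes. 6 mm thick, tops at z = 22 mm. They leave 46 mm for the box, narrowing to 43 mm between x = 20 and 45 mm of the exit leg. In the bend (inner block of radius 71, outer rail of radius 117) the box has only about 2.5 mm of play, its middle 91 to 93.5 mm from the bend's centre.
- bend (a point): Middle of the bend: on the lane's centre line half way round the quarter circle, at floor height.
- stop: End stop: yellow housing fixed in the exit leg, 36 wide, 32 high, with a black rubber pad on a plunger in front. Origin: foot of the middle of the housing's front face; x runs along the exit leg, away from the coming box. The pad's face stands 8 to 24 mm before this face: set differently each time and not measured, so feel for it. The pad gives about 1 mm per 4 N and springs back.
- gate (a joint): Angle of the red swing gate (rad) about an upright pivot: 0 = open, arm pointing along the lane's -x axis beside the bend; it grows anticlockwise seen from above; 1.57 = fully shut (end of travel), arm across the exit leg along the lane's -y axis. It stays where it is left; about 1 N at the peg moves it.
- gate_peg (a point): Centre of the top of the gate's upright round black peg, 12 mm across, 41 mm tall above the arm, 80 mm from the pivot axis, top at z = 75 mm. The red arm is 88 mm long, 10 mm wide and spans z = 23.5 to 33.5 mm, just above the rails.
- gate_pivot (a point): On the gate's upright pivot axis, at the top of the arm (z = 33.5 mm), beside the exit leg: at x = 40, y = 140 mm in the lane's axes.
- figure: Bystander: pink toy figure, 36 across, 56 high, on the lane's board inside the bend. Origin at its foot.
- tape: Bystander: roll of tape, 52 across, 22 high, on the lane's board inside the bend. Origin at the centre of its underside.
- jar: Bystander: jar, 60 across, 80 high. Origin at the centre of its foot.
- car: Bystander: blue toy car, 75 x 44 x 40. Origin under its middle.
- carton: Bystander: cardboard box, 90 x 130 x 50. Origin at the centre of its underside.
- torch: Bystander: torch lying along x, 120 long, 32 across. Origin under its middle.
- pot: Bystander: white cup, 70 across, 90 high. Origin at the centre of its foot.
Mind the look-alikes: they are no part of the job. What is shaped like the box but green or turquoise is not meant.

How it is judged:
On the way, in this order (a step that is already met when the one before it is completed fails the run):
1. the box slides through the middle of the bend (horizontal distance between box and bend below 0.02 m), for 0.05 s.
2. the box is pressed on the end stop with more than 2 N for 0.3 s (x of box in the frame of stop above -0.062 m and y of box in the frame of stop between -0.006 and 0.006 m and contact force between box and stop above 2 N), for 0.3 s.
3. the gate is swung shut behind the box (value of joint gate above 1.45 rad), for 0.2 s.
At the end, for the whole second after the job is handed in: The box stands on the lane floor at rest, its origin less than 62 mm before the stop housing's front face and within 6 mm of its middle line; the gate is shut (joint above 1.45 rad) (x of box in the frame of stop above -0.062 m and y of box in the frame of stop between -0.006 and 0.006 m and value of joint gate above 1.45 rad and linear speed of box below 0.01 m/s and height (world z) of box below 0.012 m); the robot touches nothing.
It fails at once if the box is lifted or tipped out of the lane (its underside more than 10 mm above the lane floor) (height (world z) of box above 0.018 m).
It fails at once if the box is forced against the guide rails (more than 8 N) (contact force between box and rails above 8 N).
It fails at once if the box is pressed on the end stop with more than 10 N (contact force between box and stop above 10 N).
It fails at once if one of the other things is pushed away (more than 25 mm) (distance of any of figure, tape, jar, car, carton, torch, pot from where it was at the start of the episode above 0.025 m).
It also fails if it takes over 72 s, if anything falls off the work surface, if the arm or the gripper's body presses on something with over 40 N, if the wrist force passes 120 N, or if a joint passes its speed limit or range.

## Robot

A 6-joint arm with a two-finger parallel gripper is mounted at the origin on the work surface. World frame = base frame: x ahead of the robot, y to its left, z up, the work surface at z = 0. Lengths are in m, angles in rad, forces in N, time in s.
With the tool pointing down it reaches from about 0.275 to 0.85 m from the base axis. Payload 19 kg.
Tool frame: the origin (TCP) lies between the finger pads; the fingertips stand 22 mm ahead of it and the grasp point (between the pads) lies 3 mm ahead of it; z points along the fingers, x is the direction in which the jaws open and shut, and the axes are right-handed (so a half turn about z gives the same grasp; the last joint's range is limited). The gripper opens to 85 mm and grips with 20 to 120 N. Pads are 22 mm wide; open, the fingers measure 114 mm over their backs; the gripper's body (76 mm by 85 mm) begins 54 mm behind the grasp point. The pads swing forward as they close: fully open they stand 13 mm farther back than shut.
Start: joints at [1.036, 0.15, 1.437, -0, 1.554, -0.134], TCP at [0.224, 0.529, 0.253] pointing down, gripper open.
Joint ranges: [-2.8, 2.8], [-0.68, 2.1], [0.12, 2.68], [-1.39, 4.53], [0.16, 2.79], [-2.81, 2.81]. Speed limits (rad/s): [1.89, 1.89, 2.22, 3.01, 3.01, 3.01].

## Interface

Orientations are given as a unit quaternion [w, x, y, z].
In Python, from workcell import robot gives the robot as it stands. The module is installed in compiled form; this text tells all that it offers.
- The arm moves only by the tool arm_command, never from a script. Its argument "rows" is one flat list of numbers, 7 for each row, row after row: the shift along the tool's x, y, z in mm, then the turn, a rotation vector about the tool's x, y, z in rad, then the finger opening in mm, from 0 to 85.4. A call has 1 to 10 rows; each row shifts and turns the commanded pose from where the row before left it, along the tool's axes as they then stand; what a row does not reach is not made up. A row lasts 1/8 s, in which the tool goes at most 62.5 mm and 10.7 degrees, less where a joint would pass 70% of its speed; a pose out of reach is approached as far as the arm can. A call is refused whole if a number of a shift passes 62.5 or a number of a turn 0.188, either way. A call with a gripper value outside its range is refused whole. The fingers move at their own pace and stop on an object; "grip_force" is the grip in N (left out, the last holds). Time passes only in rows, so rows that do not move let the fingers close. It gives the time, the measured TCP pose, the force and the opening at its end, in the units of the state.
- robot.read_state(): the state, without advancing time (a new reading comes with each control period).
- robot.read_camera(name): name is "side" or "top"; returns a dict with "pixels" (480x640x3 uint8, red, green, blue), "fx", "fy", "cx", "cy" (pixels), "R" (3x3) and "t" (3): a world point X has camera coordinates R X + t. Camera axes: x right, y down, z forward; pixel columns grow to the right and rows downward; lengths in m; the calibration is good to about 2 mm. A picture is of the moment at which its call begins. There is no depth.
- robot.job_done(): hands the job in, once; it reports no verdict.
The state is a dict: "time_s": time; "qpos": joint angles; "qvel": joint speeds; "effort": joint torques, N m; "tcp_pos": TCP position; "orientation": TCP orientation; "ft_force": force on the tool from outside, world axes, zero at the start; "wrist_torque": the same for the moment, N m; "finger_gap": finger opening in m.
Only numpy, scipy, OpenCV 4.12 (cv2) and the standard library are available. Lean on these libraries where they do the work, as an engineer would, in place of code of your own. Each camera call takes 0.05 s, during which the arm holds its last target. There are 200 camera calls.

## Working session

There is one attempt and no reset: what is moved stays moved. The work goes in short steps, Python scripts to look and compute and a tool call to move; the robot and the scene stay as the last step left them, time stands still between calls to the robot, and variables do not carry over. Pictures are saved under pics/ and viewed, about 8 in all and at most 12, crops included, and the job is handed in when it is done.

Besides the shell and the picture viewer there is one more tool, called after "Request:" as a command line: name --argument value ..., lists and objects as JSON in quotes. arm_command: Moves the arm, as the interface text tells. Its arguments: {"type":"object","properties":{"rows":{"type":"array","items":{"type":"number"}},"grip_force":{"type":"number"}},"required":["rows"]}

```bash
mkdir -p pics; cat > h.py <<'E'
import numpy as np, cv2
from workcell import robot
def cam(n):
    c=robot.read_camera(n); return c
def ray(c,u,v,z):
    R=np.array(c["R"]);t=np.array(c["t"]);o=-R.T@t
    d=R.T@np.array([(u-c["cx"])/c["fx"],(v-c["cy"])/c["fy"],1]);return o+d*(z-o[2])/d[2]
def proj(c,X):
    p=np.array(c["R"])@np.array(X)+np.array(c["t"]);return c["fx"]*p[0]/p[2]+c["cx"],c["fy"]*p[1]/p[2]+c["cy"]
E
python3 - <<'E'
from h import *
for n in("top","side"):
    c=cam(n);cv2.imwrite(f"pics/{n}0.png",c["pixels"][:,:,::-1]);print(n,c["fx"],c["cx"],c["cy"],c["R"],c["t"])
s=robot.read_state();print(s)
E
```

```text
top 440.55713801475673 325.42861278041704 239.9131004486433 [[-0.01386096 -0.99961142  0.02418437]
 [-0.98294585  0.0091863  -0.18366566]
 [ 0.18337212 -0.0263177  -0.98269122]] [-0.00388389  0.52095333  1.08306384]
side 455.9350443134644 327.14227870106055 238.83402441320678 [[ 0.90235949 -0.43041108 -0.0222183 ]
 [-0.2394753  -0.45786549 -0.85616049]
 [ 0.35832797  0.77788527 -0.51623209]] [-0.48155901  0.20767718  0.92761947]
{'time_s': 0.1, 'qpos': array([ 1.03602670e+00,  1.50921097e-01,  1.43790741e+00,  2.03493598e-06,
        1.55377744e+00, -1.33998286e-01]), 'qvel': array([-0.00096902, -0.00164797, -0.00114111,  0.00052677, -0.00071279,
        0.00066524]), 'effort': array([ 5.29996163e-03, -7.14374185e+01, -5.71795642e+01, -9.16484305e-05,
        7.28410479e-03, -8.06110575e-05]), 'tcp_pos': array([0.22425136, 0.52927921, 0.25277395]), 'orientation': array([ 2.19921233e-04,  8.33705090e-01,  5.52209713e-01, -4.56429041e-04]), 'ft_force': array([-1.00649485,  0.73108075,  0.25048088]), 'wrist_torque': array([-0.00426117,  0.05493327,  0.04137541]), 'finger_gap': 0.08542175542431997}
```

View pics/top0.png

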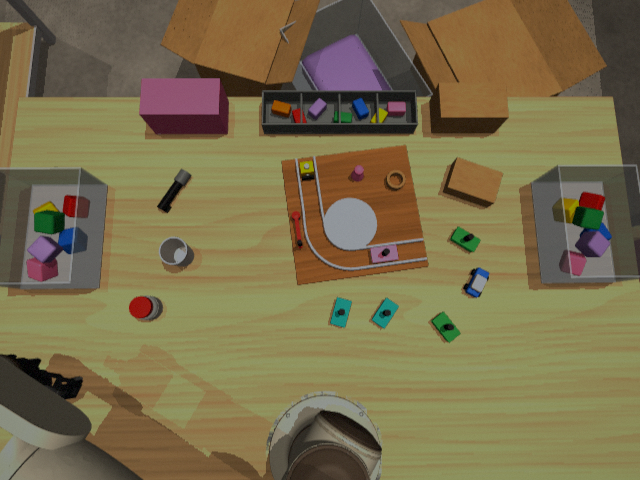

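View pics/side0.png

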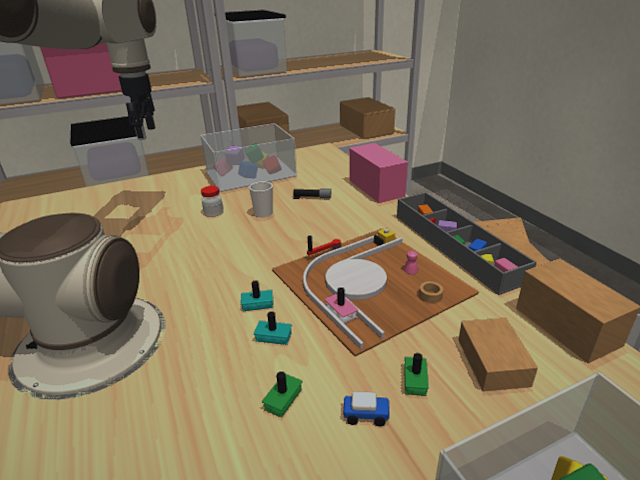

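The top view shows the lane, with the pink box at about (384,254), the bend disc at (350,223), the yellow stop at (307,168) and the red gate at (297,228). Next I'll fit the lane frame.

```bash
python3 - <<'E'
from h import *
c=cam("top");im=c["pixels"];hsv=cv2.cvtColor(im,cv2.COLOR_RGB2HSV)
cv2.imwrite("pics/top_crop.png",cv2.resize(im[135:295,270:440,::-1],None,fx=3.5,fy=3.5,interpolation=cv2.INTER_CUBIC))
for uv in[(350,223),(384,254),(383,253),(307,168),(298,228),(390,215)]:print(uv,hsv[uv[1],uv[0]])
def big(m,x0=270,x1=440,y0=135,y1=295):
    w=np.zeros_like(m);w[y0:y1,x0:x1]=m[y0:y1,x0:x1]
    cs,_=cv2.findContours(w,cv2.RETR_EXTERNAL,cv2.CHAIN_APPROX_NONE);return max(cs,key=cv2.contourArea)
H,S,V=[hsv[...,i].astype(int) for i in range(3)]
# disc
d=big(((S<60)&(V>90)).astype(np.uint8),322,378,196,250).reshape(-1,2)
P=np.array([ray(c,u,v,.022)[:2] for u,v in d])
(x,y),r=cv2.minEnclosingCircle(P.astype(np.float32)*1000);
A=np.c_[2*P,np.ones(len(P))];s=np.linalg.lstsq(A,(P**2).sum(1),rcond=None)[0]
print("disc",x,y,r,"ls",s[:2],np.sqrt(s[2]+s[0]**2+s[1]**2))
# board
b=big(((H>=5)&(H<=14)&(S>130)).astype(np.uint8));q=cv2.minAreaRect(np.array([ray(c,u,v,.008)[:2]*1000 for u,v in cv2.convexHull(b).reshape(-1,2)],np.float32))
print("board",q,cv2.boxPoints(q))
for n,m,z in[("pink",(H>155)&(H<176)&(S>60)&(V>120),.032),("yellow",(H>22)&(H<33)&(S>150)&(V>120),.04),("red",((H<4)|(H>176))&(S>150),.0335)]:
    k=big(m.astype(np.uint8),*((365,405,240,270) if n=="pink" else (285,318,150,255)))
    q=cv2.minAreaRect(np.array([ray(c,u,v,z)[:2]*1000 for u,v in k.reshape(-1,2)],np.float32));print(n,cv2.boundingRect(k),q)
E
```

```text
(350, 223) [108  16 155]
(384, 254) [ 50 255   3]
(383, 253) [  0 255   2]
(307, 168) [ 30  22 105]
(298, 228) [  2 210 146]
(390, 215) [ 12 173 131]
disc 563.045654296875 -74.4194107055664 90.20848846435547 ls [ 0.56812703 -0.07628911] 0.07319849489632407
board ((648.483154296875, -128.3540496826172), (264.1231689453125, 253.0802764892578), 7.430483341217041) [[ 501.16602   -19.955158]
 [ 533.89514  -270.9102  ]
 [ 795.8003   -236.75294 ]
 [ 763.07117    14.202087]]
pink (370, 245, 29, 17) ((487.3170166015625, -162.04214477539062), (37.67717361450195, 69.27304077148438), 5.834188461303711)
yellow (300, 161, 14, 12) ((722.9298706054688, 38.24042892456055), (30.538236618041992, 34.32804870605469), 7.256032943725586)
red (292, 212, 9, 28) ((562.7459106445312, 66.2301254272461), (72.95820617675781, 18.672910690307617), 2.362969160079956)
```

View pics/top_crop.png

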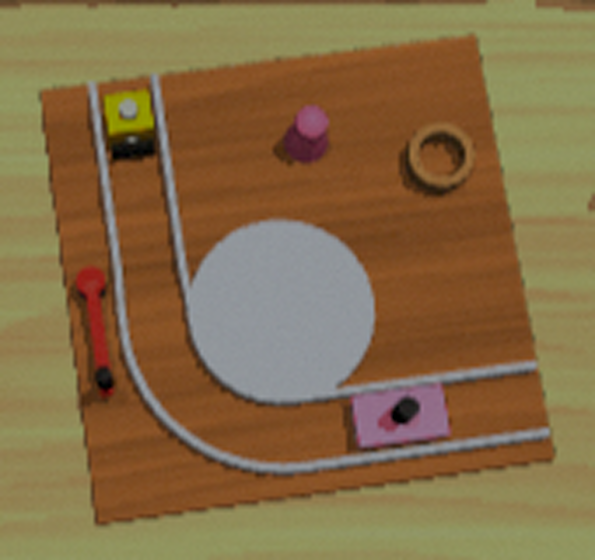

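The enlarged crop shows the board corners at (41,91), (475,36), (553,458) and (98,523). The disc centre is at (282,311), the box at (402,415) with its post top at (405,409), the gate pivot at (91,281) and the peg top at (104,378).

```bash
python3 - <<'E'
from h import *
c=cam("top");im=c["pixels"];hsv=cv2.cvtColor(im,cv2.COLOR_RGB2HSV)
f=lambda p,z:ray(c,270+(p[0]+.5)/3.5-.5,135+(p[1]+.5)/3.5-.5,z)[:2]*1000
C=[f(p,.008) for p in[(41,91),(475,36),(553,458),(98,523)]]
for i in range(4):
    d=C[i]-C[i-1];print("edge",d,np.hypot(*d),np.degrees(np.arctan2(d[1],d[0]))%90)
m=((hsv[...,1]<60)&(hsv[...,2]>90)).astype(np.uint8);m=cv2.morphologyEx(m,cv2.MORPH_OPEN,cv2.getStructuringElement(2,(13,13)))
w=np.zeros_like(m);w[190:255,315:385]=m[190:255,315:385]
k=max(cv2.findContours(w,0,1)[0],key=cv2.contourArea).reshape(-1,2)
P=np.array([ray(c,u,v,.022)[:2]*1000 for u,v in k]);s=np.linalg.lstsq(np.c_[2*P,np.ones(len(P))],(P**2).sum(1),rcond=None)[0]
O=s[:2];print("disc",O,np.sqrt(s[2]+O@O))
print("centre board",np.mean(C,0))
for n,p,z in[("post",(406,408),.070),("peg",(104,377),.075),("piv",(91,281),.0335),("stopmid",(128,112),.04),("lid",(402,415),.032)]:
  X=f(p,z);
  for a in(6.5,7.5):
    t=np.radians(a);print(n,X,a,np.array([[np.cos(t),np.sin(t)],[-np.sin(t),np.cos(t)]])@(X-O))
s=cam("side");cv2.imwrite("pics/side_crop.png",cv2.resize(s["pixels"][220:360,265:485,::-1],None,fx=3.6,fy=3.6,interpolation=cv2.INTER_CUBIC))
E
```

```text
edge [339.09706725  43.89851431] 341.9267473877678 7.376319647808862
edge [  44.46990901 -344.47158983] 347.330172899715 7.355972425127575
edge [-338.52413898  -43.27085058] 341.2784188598528 7.284164848093212
edge [-45.04283729 343.8439261 ] 346.7816354764259 7.463131015880521
disc [569.85368633 -76.00511579] 70.13580738663975
centre board [603.84001471 -87.0333341 ]
post [ 486.50525808 -160.39551284] 6.5 [-92.36591668 -74.41261346]
post [ 486.50525808 -160.39551284] 7.5 [-93.65052808 -72.78927254]
peg [510.28541058  56.06125388] 6.5 [-44.2350248  137.96074823]
peg [510.28541058  56.06125388] 7.5 [-41.82054054 138.71174377]
piv [591.09834556  66.96767181] 6.5 [ 37.29307453 139.64877418]
piv [591.09834556  66.96767181] 7.5 [ 39.72460178 138.9766511 ]
stopmid [721.69869804  38.34482289] 6.5 [163.81371061  96.42553745]
stopmid [721.69869804  38.34482289] 7.5 [165.47161866  93.55190792]
lid [ 487.30679238 -163.49091342] 6.5 [-91.91994405 -77.57885262]
lid [ 487.30679238 -163.49091342] 7.5 [-93.25988187 -75.96281276]
```

View pics/side_crop.png

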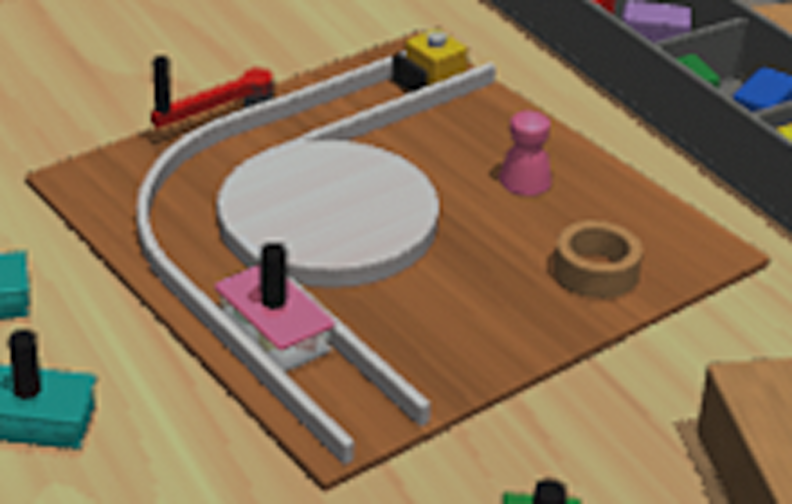

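The side crop confirms the layout: box in the entry leg, gate open beside the bend, and the stop's black pad facing the lane. The lane fit is O=(569.9,-76.0) mm with yaw 7.4°, and the pivot and peg both agree with it. I'll cage the post between the jaws, with the rear pad pushing low.

Request:
arm_command --rows '[-33.3,31.9,0,0,0,0,60,-33.3,31.9,0,0,0,0,60,-33.3,31.9,0,0,0,0,60,-33.3,31.9,0,0,0,0,60,-33.3,31.9,0,0,0,0,60,-33.3,31.9,0,0,0,0,60,-33.3,31.9,0,0,0,0,60,-33.3,31.9,0,0,0,0,60,-33.3,31.9,0,0,0,0,60,-33.3,31.9,0,0,0,0,60]' --grip_force 20

```text
time_s: 1.5
tcp_pos: [0.3884, 0.0968, 0.2534]
orientation: [0.0, 0.834, 0.552, 0.0]
ft_force: [1.0, 0.7, 0.2]
finger_gap: 0.06
```

Request:
arm_command --rows '[-33.3,31.9,0,0,0,0,40,-33.3,31.9,0,0,0,0,40,-33.3,31.9,0,0,0,0,40,-33.3,31.9,0,0,0,0,40,-33.3,31.9,0,0,0,0,40,-33.3,31.9,0,0,0,0,40,0,0,30,0,0,-0.177,40,0,0,30,0,0,-0.177,40,0,0,30,0,0,-0.176,40,0,0,0,0,0,0,40]'

```text
time_s: 2.75
tcp_pos: [0.4855, -0.1599, 0.1617]
orientation: [-0.002, 0.66, 0.751, -0.001]
ft_force: [1.0, -0.5, 0.5]
finger_gap: 0.04
```

Request:
arm_command --rows '[0,0,0,0,0.15,0,40,-3.74,0,24.72,0,0,0,40,-3.74,0,24.72,0,0,0,40,0,0,0,0,0,0,40]'

```text
time_s: 3.25
tcp_pos: [0.4862, -0.1603, 0.1134]
orientation: [-0.057, 0.66, 0.748, 0.049]
ft_force: [-0.1, -0.2, 0.2]
finger_gap: 0.0404
```

```bash
python3 - <<'E'
from h import *
s=robot.read_state();print(s["tcp_pos"],s["orientation"])
a=cam("side")["pixels"][220:350,280:400,::-1];b=cam("top")["pixels"][200:290,320:440,::-1]
r=lambda i,k:cv2.resize(i,None,fx=k,fy=k,interpolation=cv2.INTER_CUBIC)
A=r(a,3.3);B=r(b,3.3);H=max(A.shape[0],B.shape[0]);o=np.zeros((H,A.shape[1]+B.shape[1],3),np.uint8);o[:A.shape[0],:A.shape[1]]=A;o[:B.shape[0],A.shape[1]:]=B
cv2.imwrite("pics/c5.png",o)
E
```

```text
[ 0.48620867 -0.16025629  0.11335804] [-0.05706188  0.6595446   0.74788246  0.04915988]
```

View pics/c5.png

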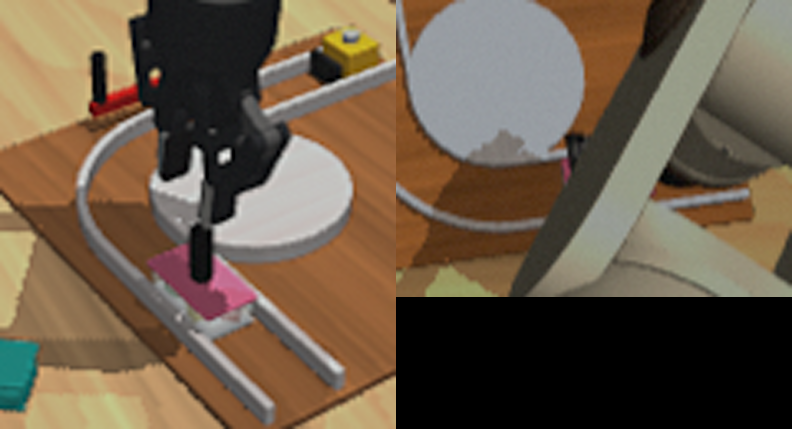

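In the side crop the fingertips, at (172,175) and (222,215), straddle the post at (201,230). I'll descend.

Request:
arm_command --rows '[-1.87,0,12.36,0,0,0,40,-1.87,0,12.36,0,0,0,40,-1.87,0,12.36,0,0,0,40,-1.94,0,12.8,0,0,0,40,0,0,0,0,0,0,30,0,0,0,0,0,0,30]'

```text
time_s: 4.1
tcp_pos: [0.4866, -0.1604, 0.0631]
orientation: [-0.056, 0.658, 0.749, 0.049]
ft_force: [-0.3, -0.1, 0.2]
finger_gap: 0.0301
```

```bash
cat >> h.py <<'E'
O=np.array([569.9,-76.0]);th=np.radians(7.4);Rl=np.array([[np.cos(th),np.sin(th)],[-np.sin(th),np.cos(th)]])
def where():
    s=robot.read_state();from scipy.spatial.transform import Rotation as Q
    M=Q.from_quat(s["orientation"],scalar_first=True).as_matrix();x=Rl@M[:2,0];z=M[:,2]
    print("t",round(s["time_s"],2),"lane",Rl@(s["tcp_pos"][:2]*1000-O),"z",s["tcp_pos"][2]*1000,"head",np.degrees(np.arctan2(x[1],x[0])),"tilt",np.arcsin(M[2,0]),np.arcsin(M[2,1]),"F lane",Rl@s["ft_force"][:2],s["ft_force"][2],"gap",s["finger_gap"])
E
python3 - <<'E'
from h import *
where()
a=cam("side")["pixels"][220:350,280:400,::-1]
cv2.imwrite("pics/c6.png",cv2.resize(a,None,fx=4,fy=4,interpolation=cv2.INTER_CUBIC))
E
```

```text
t 4.1 lane [-93.51263668 -72.97387188] z 63.06871473950395 head 90.00387410533106 tilt 0.14980346091473246 9.880995875423298e-05 F lane [-0.3048311  -0.02085166] 0.15555790570933553 gap 0.030093718034779615
```

View pics/c6.png

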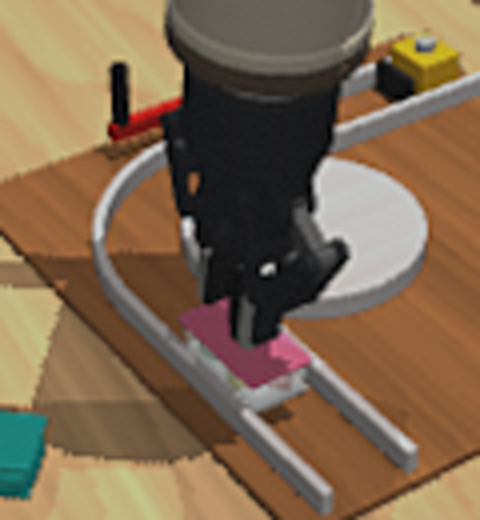

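The post is caged with no contact force. I'll push along the entry leg.

Request:
arm_command --rows '[1.98,0,0.3,0,0,0,30,1.98,0,0.3,0,0,0,30,1.98,0,0.3,0,0,0,30,1.98,0,0.3,0,0,0,30,2.97,0,0.45,0,0,0,30,2.97,0,0.45,0,0,0,30,2.97,0,0.45,0,0,0,30,2.97,0,0.45,0,0,0,30,2.97,0,0.45,0,0,0,30,2.97,0,0.45,0,0,0,30]'

```text
time_s: 5.4
tcp_pos: [0.483, -0.1343, 0.0629]
orientation: [-0.056, 0.658, 0.749, 0.049]
ft_force: [0.3, -2.9, 1.9]
finger_gap: 0.03
```

Request:
arm_command --rows '[2.97,0,0.45,0,0,0,30,2.97,0,0.45,0,0,0,30,2.97,0,0.45,0,0,0,30,2.97,0,0.45,0,0,0,30,2.97,0,0.45,0,0,0,30,2.97,0,0.45,0,0,0,30,2.97,0,0.45,0,0,0,30,2.97,0,0.45,0,0,0,30]'

```text
time_s: 6.4
tcp_pos: [0.4799, -0.1105, 0.0629]
orientation: [-0.056, 0.658, 0.749, 0.049]
ft_force: [0.2, -3.5, 2.2]
finger_gap: 0.03
```

```bash
python3 - <<'E'
from h import *
where()
r=lambda i,k:cv2.resize(i,None,fx=k,fy=k,interpolation=cv2.INTER_CUBIC)
A=r(cam("side")["pixels"][220:350,280:400,::-1],3.3);B=r(cam("top")["pixels"][180:310,300:420,::-1],3.3)
cv2.imwrite("pics/c7.png",np.hstack([A,B]))
E
```

```text
t 6.4 lane [-93.6504837  -22.62244438] z 62.863518276596125 head 90.00261185766776 tilt 0.1498856595470735 -2.430122184485726e-05 F lane [-0.30107752 -3.51012351] 2.191801329168689 gap 0.029955782889013877
```

View pics/c7.png

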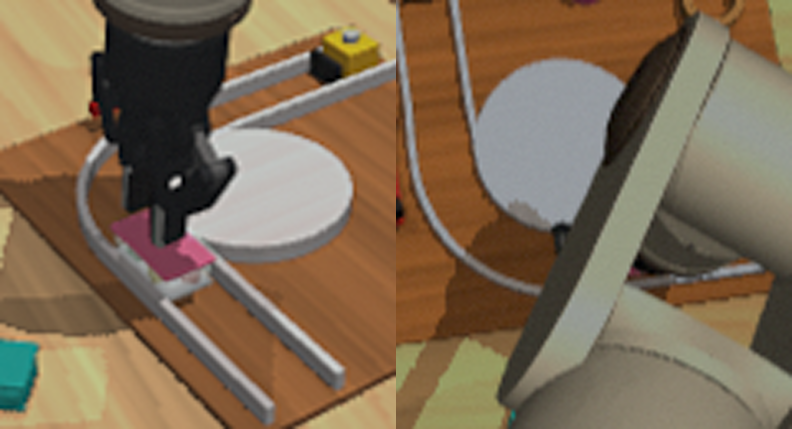

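The box slides along the lane, with about 3.5 N of push and 2 N of pad friction pressing it down. I'll ease up by a hair and carry on to the start of the bend.

Request:
arm_command --rows '[3.0,0,0.25,0,0,0,30,2.97,0,0.4,0,0,0,30,2.97,0,0.45,0,0,0,30,2.97,0,0.45,0,0,0,30,2.97,0,0.45,0,0,0,30,2.97,0,0.45,0,0,0,30,2.97,0,0.45,0,0,0,30,2.97,0,0.45,0,0,0,30]'

```text
time_s: 7.5
tcp_pos: [0.4768, -0.0867, 0.0631]
orientation: [-0.056, 0.658, 0.749, 0.049]
ft_force: [-0.0, -2.0, -0.9]
finger_gap: 0.0297
```

```bash
python3 -c "
from h import *
where()"
```

```text
t 7.5 lane [-93.65646056   1.41819169] z 63.09021380306758 head 90.00494156331597 tilt 0.14993124708466085 -4.7831652046626535e-05 F lane [-0.29600352 -1.92940703] -0.9458196478748714 gap 0.029749649626323794
```

Drag is now 2 N. Starting the bend at 0.04 rad per row.

Request:
arm_command --rows '[3.0,0.1,0.45,-0.003,0,0.0198,30,3.66,0.23,0.553,-0.006,0,0.0396,30,3.66,0.23,0.553,-0.006,0,0.0396,30,3.66,0.23,0.553,-0.006,0,0.0396,30,3.66,0.23,0.553,-0.006,0,0.0396,30,3.66,0.23,0.553,-0.006,0,0.0396,30,3.66,0.23,0.553,-0.006,0,0.0396,30,3.66,0.23,0.553,-0.006,0,0.0396,30]'

```text
time_s: 8.5
tcp_pos: [0.4784, -0.0579, 0.0631]
orientation: [-0.048, 0.764, 0.641, 0.057]
ft_force: [-0.3, -2.4, -0.8]
finger_gap: 0.0301
```

```bash
python3 -c "
from h import *
where()"
```

```text
t 8.5 lane [-88.37379663  29.77094795] z 63.095527984850115 head 72.66484082802745 tilt 0.14990418999991698 2.7265129191828236e-05 F lane [-0.56217453 -2.36842761] -0.823227567912184 gap 0.030085722504434097
```

Request:
arm_command --rows '[3.66,0.2,0.553,-0.006,0,0.0396,30,3.66,0.2,0.553,-0.006,0,0.0396,30,3.66,0.23,0.553,-0.006,0,0.0396,30,3.66,0.23,0.553,-0.006,0,0.0396,30,3.66,0.23,0.553,-0.006,0,0.0396,30,3.66,0.23,0.553,-0.006,0,0.0396,30,3.66,0.23,0.553,-0.006,0,0.0396,30,3.66,0.23,0.553,-0.006,0,0.0396,30]'

```text
time_s: 9.5
tcp_pos: [0.4891, -0.0303, 0.0631]
orientation: [-0.038, 0.856, 0.511, 0.064]
ft_force: [0.3, -1.4, -1.5]
finger_gap: 0.0305
```

```bash
python3 -c "
from h import *
where()"
```

```text
t 9.5 lane [-74.25493636  55.70888995] z 63.05139863834243 head 54.30589336584372 tilt 0.14995509886894534 -7.3138546905349e-05 F lane [ 0.12934598 -1.4187206 ] -1.4539082686954174 gap 0.030463388938191536
```

Request:
arm_command --rows '[3.66,0.2,0.62,-0.006,0,0.0396,30,3.66,0.2,0.58,-0.006,0,0.0396,30,3.66,0.2,0.553,-0.006,0,0.0396,30,3.66,0.23,0.553,-0.006,0,0.0396,30,3.66,0.23,0.553,-0.006,0,0.0396,30,3.66,0.23,0.553,-0.006,0,0.0396,30,3.66,0.23,0.553,-0.006,0,0.0396,30,3.66,0.23,0.553,-0.006,0,0.0396,30]'

```text
time_s: 10.5
tcp_pos: [0.5077, -0.0075, 0.0629]
orientation: [-0.028, 0.927, 0.368, 0.069]
ft_force: [-3.8, -0.9, 0.7]
finger_gap: 0.0296
```

```bash
python3 - <<'E'
from h import *
where()
r=lambda i,k:cv2.resize(i,None,fx=k,fy=k,interpolation=cv2.INTER_CUBIC)
A=r(cam("side")["pixels"][210:340,280:400,::-1],3.3);B=r(cam("top")["pixels"][150:280,280:400,::-1],3.3)
cv2.imwrite("pics/c8.png",np.hstack([A,B]))
E
```

```text
t 10.5 lane [-52.87771561  75.98568191] z 62.887692595979374 head 35.94777830322098 tilt 0.14967797515613307 -0.0005595438368134459 F lane [-3.84578578 -0.36468112] 0.6823488423044042 gap 0.029647264210156562
```

View pics/c8.png

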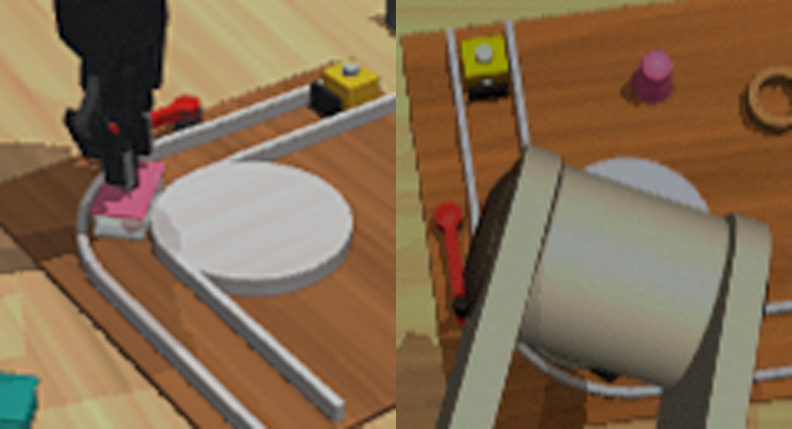

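The box is in the bend, flat and tracking well. The force on the tool is about 3.3 N back along the travel and 2 N outward, so I'll ease outward slightly.

Request:
arm_command --rows '[3.66,-0.1,0.5,-0.006,0,0.0396,30,3.66,0.0,0.54,-0.006,0,0.0396,30,3.66,0.2,0.553,-0.006,0,0.0396,30,3.66,0.23,0.553,-0.006,0,0.0396,30,3.66,0.23,0.553,-0.006,0,0.0396,30]'

```text
time_s: 11.22
tcp_pos: [0.5223, 0.0036, 0.0629]
orientation: [-0.021, 0.959, 0.275, 0.072]
ft_force: [-3.3, 0.3, -0.7]
finger_gap: 0.03
```

```bash
python3 -c "
from h import *
where()"
```

```text
t 11.22 lane [-36.94033608  85.05875985] z 62.879107663312546 head 24.56003670785126 tilt 0.14950904154160102 -0.00047389818747691436 F lane [-3.18807936  0.73958668] -0.6561015415313775 gap 0.03000718832819708
```

Request:
arm_command --rows '[3.66,-0.2,0.553,-0.0054,0,0.036,30,3.66,0.0,0.553,-0.0054,0,0.036,30,3.66,0.1,0.553,-0.0054,0,0.036,30,3.66,0.2,0.553,-0.0054,0,0.036,30,3.66,0.2,0.553,-0.0054,0,0.036,30,3.66,0.2,0.553,-0.0054,0,0.036,30]'

```text
time_s: 11.98
tcp_pos: [0.5423, 0.0131, 0.0629]
orientation: [-0.013, 0.983, 0.168, 0.073]
ft_force: [-3.1, 1.2, -0.3]
finger_gap: 0.0299
```

```bash
python3 -c "
from h import *
where()"
```

```text
t 11.97 lane [-15.91231763  91.95470567] z 62.87537115472247 head 12.046221490269877 tilt 0.1493640938972663 -0.0007037258897004282 F lane [-2.89086133  1.61799034] -0.3366814771054417 gap 0.02987044549100844
```

Request:
arm_command --rows '[3.2,-0.5,0.48,-0.0054,0,0.036,30,3.2,-0.3,0.48,-0.0054,0,0.036,30,3.2,-0.1,0.48,-0.0054,0,0.036,30,3.2,0.1,0.48,-0.0054,0,0.036,30,3.2,0.1,0.48,-0.0054,0,0.036,30,3.0,0.0,0.45,-0.0045,0,0.03,30]'

```text
time_s: 12.72
tcp_pos: [0.5608, 0.0184, 0.0629]
orientation: [-0.005, 0.995, 0.063, 0.075]
ft_force: [-2.1, -0.2, -1.3]
finger_gap: 0.0303
```

```bash
python3 -c "
from h import *
where()"
```

```text
t 12.72 lane [ 3.1597744  94.73602423] z 62.94012275838237 head -0.13038568735748476 tilt 0.14959085333313368 -0.0003987395450502109 F lane [-2.11235126  0.04595236] -1.3151033570367259 gap 0.030276506789688018
```

Through the bend: heading 0°, no side force. Now the exit leg and its narrowing.

Request:
arm_command --rows '[2.47,0,0.45,0,0,0,30,2.47,0,0.4,0,0,0,30,2.47,0,0.375,0,0,0,30,2.47,0,0.375,0,0,0,30,2.47,0,0.375,0,0,0,30,2.47,0,0.375,0,0,0,30,2.47,0,0.375,0,0,0,30,2.47,0,0.375,0,0,0,30,2.47,0,0.375,0,0,0,30,2.47,0,0.375,0,0,0,30]'

```text
time_s: 13.98
tcp_pos: [0.5859, 0.0216, 0.0629]
orientation: [-0.005, 0.995, 0.064, 0.075]
ft_force: [-3.7, 0.8, -1.0]
finger_gap: 0.0301
```

```bash
python3 -c "
from h import *
where()"
```

```text
t 13.97 lane [28.42705044 94.68619688] z 62.92519270685981 head -0.08033532141109855 tilt 0.14997564126968746 -0.00024754835849957003 F lane [-3.60021139  1.29125896] -0.9627150967668934 gap 0.0301248434763904
```

Request:
arm_command --rows '[2.47,-0.4,0.39,0,0,0,30,2.47,0,0.375,0,0,0,30,2.47,0,0.375,0,0,0,30,2.47,0,0.375,0,0,0,30,2.47,0,0.375,0,0,0,30,2.47,0,0.375,0,0,0,30,2.47,0,0.375,0,0,0,30,2.47,0,0.375,0,0,0,30,2.47,0,0.375,0,0,0,30,2.47,0,0.375,0,0,0,30]'

```text
time_s: 15.22
tcp_pos: [0.6107, 0.0251, 0.0629]
orientation: [-0.005, 0.995, 0.064, 0.075]
ft_force: [-3.7, 2.6, 0.3]
finger_gap: 0.0298
```

Request:
arm_command --rows '[2.47,0,0.375,0,0,0,30,2.47,0,0.375,0,0,0,30,2.47,0,0.375,0,0,0,30,2.47,0,0.375,0,0,0,30,2.47,0,0.375,0,0,0,30,2.47,0,0.375,0,0,0,30,2.47,0,0.375,0,0,0,30,2.47,0,0.375,0,0,0,30,2.47,0,0.375,0,0,0,30,2.47,0,0.375,0,0,0,30]'

```text
time_s: 16.48
tcp_pos: [0.6355, 0.0283, 0.0629]
orientation: [-0.005, 0.995, 0.064, 0.075]
ft_force: [-3.2, 1.7, 0.2]
finger_gap: 0.0299
```

```bash
python3 -c "
from h import *
where()"
```

```text
t 16.48 lane [78.46805564 94.97190219] z 62.93872302364553 head -0.08317536793566432 tilt 0.15018715377124592 -0.00018821558191303272 F lane [-2.97775345  2.06390945] 0.18000076317313632 gap 0.029899175557948816
```

The pad is sticking sideways at about 2 N, so I'll relieve it and advance to just short of the earliest possible contact.

Request:
arm_command --rows '[1.5,-0.5,0.225,0,0,0,30,1.5,-0.5,0.225,0,0,0,30,1.5,0,0.225,0,0,0,30,1.5,0,0.225,0,0,0,30,1.5,0,0.225,0,0,0,30,1,0,0.15,0,0,0,30]'

```text
time_s: 17.23
tcp_pos: [0.6438, 0.0304, 0.063]
orientation: [-0.005, 0.995, 0.064, 0.075]
ft_force: [-1.9, -1.2, 0.0]
finger_gap: 0.0301
```

```bash
python3 - <<'E'
from h import *
where()
A=cv2.resize(cam("side")["pixels"][205:290,300:430,::-1],None,fx=5,fy=5,interpolation=cv2.INTER_CUBIC)
cv2.imwrite("pics/c9.png",A)
E
```

```text
t 17.23 lane [86.97932266 95.95516768] z 62.95517616712354 head -0.08071005499312867 tilt 0.1501833671770024 -0.00016889259690441467 F lane [-2.06922636 -0.91184099] 0.041589949844055174 gap 0.03012353763291119
```

View pics/c9.png

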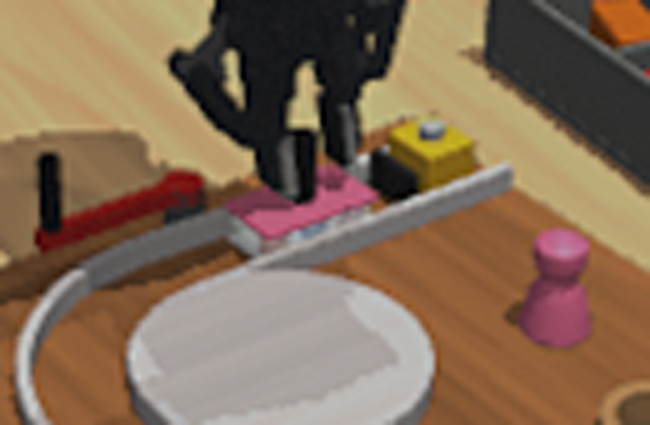

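The box front is close to the black pad. I'll creep in 2 mm bursts.

Request:
arm_command --rows '[0.5,0,0.075,0,0,0,30,0.5,0,0.075,0,0,0,30,0.5,0,0.075,0,0,0,30,0.5,0,0.075,0,0,0,30]'

```text
time_s: 17.77
tcp_pos: [0.6457, 0.0306, 0.063]
orientation: [-0.005, 0.995, 0.064, 0.075]
ft_force: [-2.0, -0.3, 0.3]
finger_gap: 0.0298
```

Request:
arm_command --rows '[0.5,0,0.075,0,0,0,30,0.5,0,0.075,0,0,0,30,0.5,0,0.075,0,0,0,30,0.5,0,0.075,0,0,0,30]'

```text
time_s: 18.27
tcp_pos: [0.6477, 0.0309, 0.063]
orientation: [-0.005, 0.995, 0.064, 0.075]
ft_force: [-2.6, 0.9, 0.3]
finger_gap: 0.0299
```

Request:
arm_command --rows '[0.5,0,0.075,0,0,0,30,0.5,0,0.075,0,0,0,30,0.5,0,0.075,0,0,0,30,0.5,0,0.075,0,0,0,30]'

```text
time_s: 18.77
tcp_pos: [0.6498, 0.0311, 0.063]
orientation: [-0.005, 0.995, 0.064, 0.075]
ft_force: [-2.1, -0.1, -0.7]
finger_gap: 0.0303
```

Request:
arm_command --rows '[0.5,0,0.075,0,0,0,30,0.5,0,0.075,0,0,0,30,0.5,0,0.075,0,0,0,30,0.5,0,0.075,0,0,0,30]'

```text
time_s: 19.27
tcp_pos: [0.6518, 0.0314, 0.063]
orientation: [-0.005, 0.995, 0.064, 0.075]
ft_force: [-1.8, -0.6, -0.3]
finger_gap: 0.0298
```

Request:
arm_command --rows '[0.5,0,0.075,0,0,0,30,0.5,0,0.075,0,0,0,30,0.5,0,0.075,0,0,0,30,0.5,0,0.075,0,0,0,30]'

```text
time_s: 19.77
tcp_pos: [0.6538, 0.0316, 0.063]
orientation: [-0.005, 0.995, 0.064, 0.075]
ft_force: [-2.5, -0.1, -0.1]
finger_gap: 0.0302
```

Request:
arm_command --rows '[0.5,0,0.075,0,0,0,30,0.5,0,0.075,0,0,0,30,0.5,0,0.075,0,0,0,30,0.5,0,0.075,0,0,0,30]'

```text
time_s: 20.27
tcp_pos: [0.6558, 0.0319, 0.063]
orientation: [-0.005, 0.995, 0.064, 0.075]
ft_force: [-2.4, -0.6, -0.6]
finger_gap: 0.03
```

Request:
arm_command --rows '[0.5,0,0.075,0,0,0,30,0.5,0,0.075,0,0,0,30,0.5,0,0.075,0,0,0,30,0.5,0,0.075,0,0,0,30]'

```text
time_s: 20.78
tcp_pos: [0.6578, 0.0321, 0.063]
orientation: [-0.005, 0.995, 0.064, 0.075]
ft_force: [-2.7, 0.2, 0.2]
finger_gap: 0.0302
```

Request:
arm_command --rows '[0.5,0,0.075,0,0,0,30,0.5,0,0.075,0,0,0,30,0.5,0,0.075,0,0,0,30,0.5,0,0.075,0,0,0,30]'

```text
time_s: 21.28
tcp_pos: [0.6598, 0.0324, 0.063]
orientation: [-0.005, 0.995, 0.064, 0.075]
ft_force: [-2.6, -0.3, -0.4]
finger_gap: 0.0298
```

Request:
arm_command --rows '[0.5,0,0.075,0,0,0,30,0.5,0,0.075,0,0,0,30,0.5,0,0.075,0,0,0,30,0.5,0,0.075,0,0,0,30]'

```text
time_s: 21.78
tcp_pos: [0.6618, 0.0326, 0.063]
orientation: [-0.005, 0.995, 0.064, 0.075]
ft_force: [-1.4, 0.4, 0.0]
finger_gap: 0.0304
```

Request:
arm_command --rows '[0.5,0,0.075,0,0,0,30,0.5,0,0.075,0,0,0,30,0.5,0,0.075,0,0,0,30,0.5,0,0.075,0,0,0,30]'

```text
time_s: 22.28
tcp_pos: [0.6638, 0.0329, 0.063]
orientation: [-0.005, 0.995, 0.064, 0.075]
ft_force: [-2.7, 0.0, 0.0]
finger_gap: 0.0301
```

Request:
arm_command --rows '[0.5,0,0.075,0,0,0,30,0.5,0,0.075,0,0,0,30,0.5,0,0.075,0,0,0,30,0.5,0,0.075,0,0,0,30]'

```text
time_s: 22.78
tcp_pos: [0.6658, 0.0332, 0.0629]
orientation: [-0.005, 0.995, 0.064, 0.075]
ft_force: [-2.2, -0.2, -0.6]
finger_gap: 0.03
```

Request:
arm_command --rows '[0.5,0,0.075,0,0,0,30,0.5,0,0.075,0,0,0,30,0.5,0,0.075,0,0,0,30,0,0,0,0,0,0,30]'

```text
time_s: 23.28
tcp_pos: [0.6672, 0.0334, 0.063]
orientation: [-0.005, 0.995, 0.064, 0.075]
ft_force: [-3.6, -0.4, 0.4]
finger_gap: 0.0302
```

```bash
python3 - <<'E'
from h import *
where()
A=cv2.resize(cam("side")["pixels"][205:290,310:430,::-1],None,fx=5,fy=5,interpolation=cv2.INTER_CUBIC)
cv2.imwrite("pics/c10.png",A)
E
```

```text
t 23.27 lane [110.59328382  95.90690421] z 62.95060623917328 head -0.07985907787543728 tilt 0.14996266053145438 -0.0001411971535875946 F lane [-3.59133539  0.10570625] 0.43624352302588265 gap 0.03016852697478436
```

View pics/c10.png

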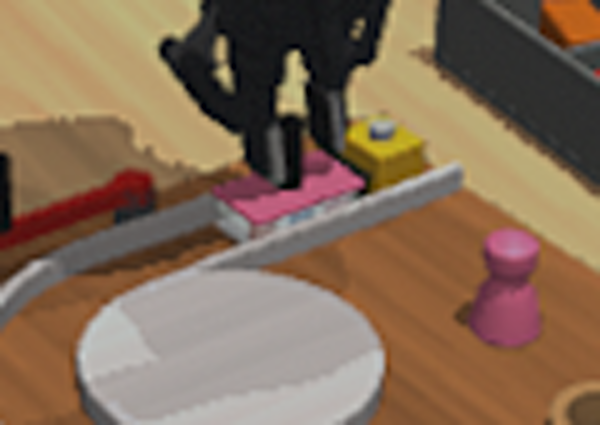

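The box is now right at the pad and the force has risen to 3.6 N at rest. I'll press in half-millimetre steps.

Request:
arm_command --rows '[0.5,0,0.075,0,0,0,30,0,0,0,0,0,0,30]'

```text
time_s: 23.58
tcp_pos: [0.6677, 0.0334, 0.0629]
orientation: [-0.005, 0.995, 0.064, 0.075]
ft_force: [-5.4, -0.4, 0.8]
finger_gap: 0.0301
```

Request:
arm_command --rows '[0.45,0,0.07,0,0,0,30,0,0,0,0,0,0,30,0,0,0,0,0,0,30,0,0,0,0,0,0,30,0,0,0,0,0,0,30,0,0,0,0,0,0,30,0,0,0,0,0,0,30]'

```text
time_s: 24.45
tcp_pos: [0.6681, 0.0334, 0.0629]
orientation: [-0.005, 0.995, 0.064, 0.075]
ft_force: [-5.5, -0.9, 1.0]
finger_gap: 0.0303
```

Request:
arm_command --rows '[0.3,0,0.045,0,0,0,30,0,0,0,0,0,0,30,0,0,0,0,0,0,30,0,0,0,0,0,0,30,0,0,0,0,0,0,30,0,0,0,0,0,0,30]'

```text
time_s: 25.2
tcp_pos: [0.6683, 0.0335, 0.0629]
orientation: [-0.005, 0.995, 0.064, 0.074]
ft_force: [-5.5, -1.8, 0.6]
finger_gap: 0.03
```

```bash
python3 - <<'E'
from h import *
for i in range(4): cam("top"); where()
E
```

```text
t 25.25 lane [111.6474285   95.87013251] z 62.905866279374585 head -0.07996677464438766 tilt 0.14951080058414698 -0.00010523536418012656 F lane [-6.76494693 -0.23609113] 1.086778986074962 gap 0.03021029205189055
t 25.3 lane [111.64977279  95.85205585] z 62.87328866784445 head -0.08246645749965668 tilt 0.14948542524899439 -0.00011614413458274387 F lane [-6.5656405 -1.4486029] 0.7961866406237486 gap 0.029981030227161393
t 25.35 lane [111.62623192  95.8571755 ] z 62.88434433782737 head -0.08255330351289934 tilt 0.14945675935142144 -0.00011049439983846574 F lane [-6.79680175 -1.6454553 ] 2.3353915720883727 gap 0.02995682956229535
t 25.4 lane [111.64234396  95.86527834] z 62.876816700200244 head -0.08226744105150076 tilt 0.1494557534831874 -0.00012578400941255446 F lane [-6.89171517 -0.6362245 ] 2.007155238568897 gap 0.030350813145596074
```

The steady force is about 6.7 N in total. Less the 2 N of drag, that puts about 4.7 N on the pad, held for over 0.5 s. I'll back off gently and lift out.

Request:
arm_command --rows '[-0.4,0,-0.06,0,0,0,30,-0.6,0,-0.09,0,0,0,30,-1,0,-0.15,0,0,0,30,-1.5,0,-0.22,0,0,0,30,0,0,0,0,0,0,30]'

```text
time_s: 26.02
tcp_pos: [0.6651, 0.0331, 0.0631]
orientation: [-0.005, 0.995, 0.064, 0.075]
ft_force: [-0.0, 0.4, 0.8]
finger_gap: 0.03
```

```bash
python3 -c "
from h import *
where()"
```

```text
t 26.02 lane [108.45024533  95.92422927] z 63.14565846823765 head -0.08409550217697394 tilt 0.15064071728546036 -0.0001211727199986048 F lane [0.00589402 0.38257302] 0.7685559775348563 gap 0.030048011199021507
```

The arm is free of the box. Now I'll lift clear and turn over the gate peg.

Request:
arm_command --rows '[1.87,0,-12.36,0,0,0,30,3.74,0,-24.72,0,0,0,30,3.74,0,-24.72,0,0,0,30,3.74,0,-24.72,0,0,0,30,1.87,0,-12.36,0,0,0,30,-36.93,-10.9,-5.58,0,0,0,30,-36.93,-10.9,-5.58,0,0,0,30,-36.93,-10.9,-5.58,0,0,0,30,-36.93,-10.9,-5.58,0,0,0,30]'

```text
time_s: 27.15
tcp_pos: [0.51, 0.0575, 0.1629]
orientation: [-0.005, 0.995, 0.064, 0.075]
ft_force: [-1.1, -0.2, -0.3]
finger_gap: 0.0297
```

Request:
arm_command --rows '[0,0,0,-0.02607,0,0.1725,36,0,0,0,-0.02607,0,0.1725,36,0,0,0,-0.02607,0,0.1725,36,0,0,0,-0.02607,0,0.1725,36,0,0,0,-0.02607,0,0.1725,36,0,0,0,-0.02607,0,0.1725,36,0,0,0,-0.02607,0,0.1725,36,0,0,0,-0.02607,0,0.1725,36,0,0,0,-0.02607,0,0.1725,36,0,0,0,0,0,0,36]'

```text
time_s: 28.4
tcp_pos: [0.5114, 0.0573, 0.1628]
orientation: [0.049, 0.749, -0.658, 0.056]
ft_force: [0.0, -0.4, 0.4]
finger_gap: 0.036
```

```bash
python3 - <<'E'
from h import *
where()
c=cam("top");im=c["pixels"];hsv=cv2.cvtColor(im,cv2.COLOR_RGB2HSV).astype(int);H,S,V=hsv[...,0],hsv[...,1],hsv[...,2]
m=((H>155)&(H<176)&(S>60)&(V>100)).astype(np.uint8);w=np.zeros_like(m);w[165:215,290:345]=m[165:215,290:345]
k=cv2.findContours(w,0,1)[0]
for q in k:
    if cv2.contourArea(q)>20: r=cv2.minAreaRect(np.array([Rl@(ray(c,u,v,.032)[:2]*1000-O) for u,v in q.reshape(-1,2)],np.float32));print(r)
r=lambda i:cv2.resize(i,None,fx=3.3,fy=3.3,interpolation=cv2.INTER_CUBIC)
A=r(cam("side")["pixels"][200:330,280:400,::-1]);B=r(im[140:270,270:390,::-1])
cv2.imwrite("pics/c11.png",np.hstack([A,B]))
E
```

```text
t 28.4 lane [-40.84105633 139.75013508] z 162.80657545734533 head -89.98954503803081 tilt 0.14979144962935717 0.0002488768673543537 F lane [-0.00178126 -0.35512711] 0.40015206033750417 gap 0.035950723041337916
((104.15925598144531, 79.45558166503906), (69.95121765136719, 14.705950736999512), 2.8877971172332764)
```

View pics/c11.png

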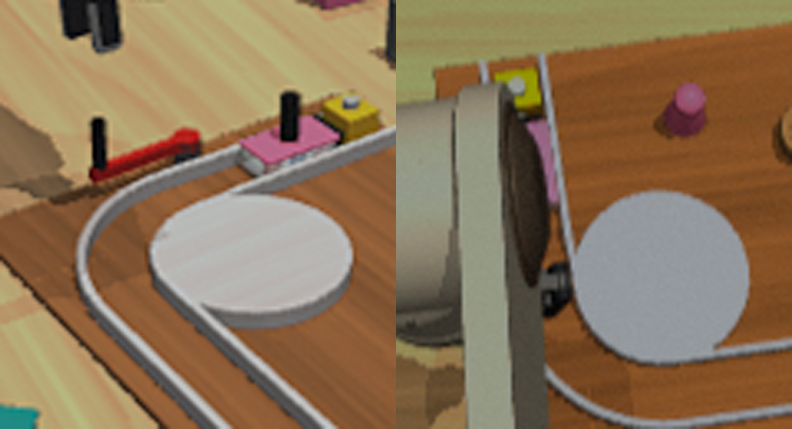

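The box stands against the pad (its post is at (290,115) in the side crop) and the gate is still open, with its peg at (98,145) below the jaws. I'll descend around the peg.

Request:
arm_command --rows '[-3.62,0,23.93,0,0,0,36,-3.62,0,23.93,0,0,0,36,-1.81,0,11.96,0,0,0,36,-1.81,0,11.96,0,0,0,36,-1.81,0,11.96,0,0,0,36,-1.81,0,11.96,0,0,0,36,0,0,0,0,0,0,30,0,0,0,0,0,0,30]'

```text
time_s: 29.5
tcp_pos: [0.5115, 0.0573, 0.0665]
orientation: [0.049, 0.749, -0.658, 0.056]
ft_force: [1.2, 0.6, 0.4]
finger_gap: 0.0299
```

```bash
python3 -c "
from h import *
where()"
```

```text
t 29.5 lane [-40.73344627 139.74308485] z 66.4537682927785 head -90.04007534902615 tilt 0.1498508191445421 -0.0005212858531586608 F lane [1.22843876 0.4202569 ] 0.3874949240563829 gap 0.02992516277768863
```

Request:
arm_command --rows '[2.97,0,0.45,0,0,0,30,2.97,0,0.45,0,0,0,30,3.955,-0.4,0.598,0.0075,0,-0.0494,30,3.955,-0.4,0.598,0.0075,0,-0.0494,30,3.955,-0.4,0.598,0.0075,0,-0.0494,30,3.955,-0.4,0.598,0.0075,0,-0.0494,30,3.955,-0.4,0.598,0.0075,0,-0.0494,30,3.955,-0.4,0.598,0.0075,0,-0.0494,30,3.955,-0.4,0.598,0.0075,0,-0.0494,30,3.955,-0.4,0.598,0.0075,0,-0.0494,30]'

```text
time_s: 30.75
tcp_pos: [0.5248, 0.0217, 0.0664]
orientation: [0.037, 0.865, -0.496, 0.065]
ft_force: [0.7, -0.1, 0.7]
finger_gap: 0.03
```

```bash
cat >>h.py <<'E'
def gate():
    where();s=robot.read_state();p=Rl@(s["tcp_pos"][:2]*1000-O)-[40,140];print("polar deg from open",(np.degrees(np.arctan2(p[1],p[0]))-180)%360,"r",np.hypot(*p))
E
python3 -c "
from h import *
gate()"
```

```text
t 30.75 lane [-32.18533756 102.7021274 ] z 66.3632560092883 head -67.05935142386603 tilt 0.15009581023865373 -0.0008202392572866679 F lane [ 0.72369275 -0.1521889 ] 0.7017029234063615 gap 0.030049769705332928
polar deg from open 27.325216234456775 r 81.25179541968205
```

Request:
arm_command --rows '[3.955,-0.4,0.598,0.0075,0,-0.0494,30,3.955,-0.4,0.598,0.0075,0,-0.0494,30,3.955,-0.4,0.598,0.0075,0,-0.0494,30,3.955,-0.4,0.598,0.0075,0,-0.0494,30,3.955,-0.4,0.598,0.0075,0,-0.0494,30,3.955,-0.4,0.598,0.0075,0,-0.0494,30,3.955,-0.4,0.598,0.0075,0,-0.0494,30,3.955,-0.4,0.598,0.0075,0,-0.0494,30,3.955,-0.4,0.598,0.0075,0,-0.0494,30,3.955,-0.4,0.598,0.0075,0,-0.0494,30]'

```text
time_s: 32.0
tcp_pos: [0.5547, -0.0045, 0.0663]
orientation: [0.02, 0.961, -0.267, 0.072]
ft_force: [-0.3, 1.7, 0.1]
finger_gap: 0.0298
```

```bash
python3 -c "
from h import *
gate()"
```

```text
t 32.0 lane [-5.89484616 72.90361844] z 66.31374742400517 head -38.430141492954796 tilt 0.15038427549539607 -0.0008400091163608178 F lane [-0.08963002  1.74442438] 0.14528962578071117 gap 0.029810516992600223
polar deg from open 55.627336186143 r 81.2912130749085
```

Request:
arm_command --rows '[3.955,-0.4,0.598,0.0075,0,-0.0494,30,3.955,-0.4,0.598,0.0075,0,-0.0494,30,3.955,-0.4,0.598,0.0075,0,-0.0494,30,3.955,-0.4,0.598,0.0075,0,-0.0494,30,3.955,-0.4,0.598,0.0075,0,-0.0494,30,3.955,-0.4,0.598,0.0075,0,-0.0494,30,3.955,-0.4,0.598,0.0075,0,-0.0494,30,3.955,-0.4,0.598,0.0075,0,-0.0494,30,3.955,-0.4,0.598,0.0075,0,-0.0494,30,3.955,-0.4,0.598,0.0075,0,-0.0494,30]'

```text
time_s: 33.25
tcp_pos: [0.5934, -0.0132, 0.0663]
orientation: [0.001, 0.997, -0.021, 0.075]
ft_force: [-1.1, -0.2, -0.7]
finger_gap: 0.0299
```

```bash
python3 -c "
from h import *
gate()"
```

```text
t 33.25 lane [31.43887624 59.28199331] z 66.27189266043834 head -9.801443167552412 tilt 0.1505940395288422 -0.0006684080662750822 F lane [-1.10905542 -0.06467474] -0.6566954566695588 gap 0.02985562675048678
polar deg from open 83.94572173575301 r 81.17074253550489
```

Request:
arm_command --rows '[3.955,-0.4,0.598,0.0075,0,-0.0494,30,3.955,-0.4,0.598,0.0075,0,-0.0494,30,1.98,-0.2,0.3,0.0037,0,-0.0247,30,1.0,-0.1,0.15,0.002,0,-0.0124,30,1.0,-0.1,0.15,0.002,0,-0.0124,30]'

```text
time_s: 33.88
tcp_pos: [0.6054, -0.0115, 0.0662]
orientation: [-0.005, 0.996, 0.053, 0.075]
ft_force: [-0.9, -1.0, -0.9]
finger_gap: 0.03
```

```bash
python3 -c "
from h import *
gate()"
```

```text
t 33.88 lane [43.46565806 59.36142136] z 66.19246079025872 head -1.2828502663302808 tilt 0.15073909435477573 -0.0010003247823916618 F lane [-0.98405818 -0.8664966 ] -0.9227408618525808 gap 0.0299930678288784
polar deg from open 92.46092456035615 r 80.71301723276011
```

Near the end of travel now. Smaller steps until the force rises.

Request:
arm_command --rows '[0.5,0,0.075,0,0,0,30,0.5,0,0.075,0,0,0,30,0.5,0,0.075,0,0,0,30,0.5,0,0.075,0,0,0,30]'

```text
time_s: 34.38
tcp_pos: [0.6074, -0.0113, 0.0662]
orientation: [-0.005, 0.996, 0.053, 0.075]
ft_force: [-0.4, -0.2, 0.3]
finger_gap: 0.0302
```

Request:
arm_command --rows '[0.5,0,0.075,0,0,0,30,0.5,0,0.075,0,0,0,30,0.5,0,0.075,0,0,0,30,0.5,0,0.075,0,0,0,30]'

```text
time_s: 34.88
tcp_pos: [0.6095, -0.0111, 0.0662]
orientation: [-0.005, 0.996, 0.053, 0.075]
ft_force: [-1.3, -0.4, -0.3]
finger_gap: 0.0298
```

Request:
arm_command --rows '[0.5,0,0.075,0,0,0,30,0.5,0,0.075,0,0,0,30,0,0,0,0,0,0,30]'

```text
time_s: 35.25
tcp_pos: [0.6102, -0.011, 0.0661]
orientation: [-0.005, 0.996, 0.053, 0.075]
ft_force: [-3.8, -1.1, 0.5]
finger_gap: 0.0297
```

The force has risen to 3.8 N at the shut position, so that is the end of travel. I'll back off and lift clear.

Request:
arm_command --rows '[-1,0,-0.15,0,0,0,30,-2,0,-0.3,0,0,0,30,-2,0,-0.3,0,0,0,30,1.87,0,-12.36,0,0,0,30,1.87,0,-12.36,0,0,0,30,1.87,0,-12.36,0,0,0,30,3.74,0,-24.72,0,0,0,30,3.74,0,-24.72,0,0,0,30,7,0,-45,0,0,0,30]'

```text
time_s: 36.38
tcp_pos: [0.6049, -0.0116, 0.1998]
orientation: [-0.005, 0.996, 0.053, 0.074]
ft_force: [0.8, 0.4, 0.5]
finger_gap: 0.0301
```

Request:
arm_command --rows '[-40,20,-6,0,0,0,30,-40,20,-6,0,0,0,30,-40,20,-6,0,0,0,30,-40,20,-6,0,0,0,30,-40,20,-6,0,0,0,30,0,0,0,0,0,0,30]'

```text
time_s: 37.12
tcp_pos: [0.4136, -0.1338, 0.1998]
orientation: [-0.004, 0.996, 0.052, 0.076]
ft_force: [1.0, 0.6, 0.1]
finger_gap: 0.0301
```

```bash
python3 - <<'E'
from h import *
where()
r=lambda i:cv2.resize(i,None,fx=3.3,fy=3.3,interpolation=cv2.INTER_CUBIC)
c=cam("top");im=c["pixels"]
hsv=cv2.cvtColor(im,cv2.COLOR_RGB2HSV).astype(int);H,S,V=hsv[...,0],hsv[...,1],hsv[...,2]
for n,m,z in(("pink",(H>155)&(H<176)&(S>60)&(V>100),.032),("red",((H<4)|(H>176))&(S>150)&(V>60),.0335)):
    w=np.zeros(H.shape,np.uint8);w[155:240,285:340]=m[155:240,285:340]
    q=max(cv2.findContours(w,0,1)[0],key=cv2.contourArea);print(n,cv2.minAreaRect(np.array([Rl@(ray(c,u,v,z)[:2]*1000-O) for u,v in q.reshape(-1,2)],np.float32)))
cv2.imwrite("pics/c12.png",np.hstack([r(cam("side")["pixels"][200:330,280:400,::-1]),r(im[140:270,270:390,::-1])]))
E
```

```text
t 37.12 lane [-162.42652045  -37.17109281] z 199.7973821700855 head -1.4471181311725685 tilt 0.15200813826199444 0.0002417660163014808 F lane [1.07361214 0.50400921] 0.07853515488518195 gap 0.030058734752450484
pink ((103.90467834472656, 92.36732482910156), (39.0975341796875, 70.94326782226562), 89.82643127441406)
red ((36.23130798339844, 107.75852966308594), (82.69975280761719, 19.48309326171875), 86.87425231933594)
```

View pics/c12.png

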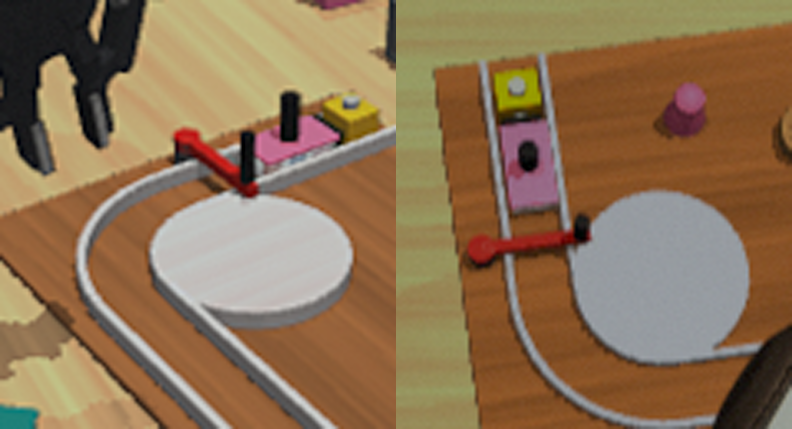

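The final picture shows the box against the pad and the gate across the exit leg at about (481,249) to (588,238) in the crop. I'll check the gate angle numerically and hand in if it is above 1.45 rad.

```bash
python3 - <<'E'
from h import *
c=cam("top");hsv=cv2.cvtColor(c["pixels"],cv2.COLOR_RGB2HSV).astype(int);H,S,V=[hsv[...,i] for i in range(3)]
m=((H<4)|(H>176))&(S>150)&(V>60)
P=np.array([Rl@(ray(c,u,v,.0335)[:2]*1000-O) for v,u in np.argwhere(m) if 150<v<240 and 285<u<340])
A=P[(P[:,1]<128)&(P[:,1]>75)]  # arm between knuckle and peg
k=np.polyfit(A[:,1],A[:,0],1);print(len(A),"angle",np.pi/2-np.arctan(k[0]),np.polyval(k,[140,60]))
a=np.pi/2-np.arctan(k[0])
if a>1.5: robot.job_done();print("handed in")
E
```

```text
75 angle 1.5775914139933378 [38.48399264 39.02760798]
the job is handed in; nothing more can be done
handed in
```

The job is handed in, with the box standing against the end-stop pad and the gate shut behind it. No verdict came back, so what follows rests on my own checks.

- **Slide:** I caged the box's post loosely between the jaws and pushed it low down, along the entry leg, round the bend and through the narrowing. In the readings I took after each short move, the push stayed at about 2–4 N along the lane and sideways force at about 2 N or less. The force between the box and the rails was not measured directly.
- **Press:** The box met the pad, and the tool force held at about 5.5–6.8 N for more than half a second. Taking off about 2 N of sliding drag leaves roughly 4–5 N on the pad. I then backed off, and the force on the tool dropped to about zero.
- **Gate:** I swung it by its peg until the force rose at the end of travel (3.8 N), then lifted clear.

**Last checks:**
- The gate measured 1.58 rad in the top view (1.45 needed).
- The box centre was about 104 mm along the exit leg and 1.6 mm off the lane's centre line. That is about 45 mm before the stop housing, where up to 62 mm is allowed.
- The arm was clear of everything at about 37 s.
- The bystanders in the last crop looked unmoved. I did not re-measure the ones outside it.
- No check failed or disagreed.

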